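# Assemble the two-tier serving stand

### The job

Put the two-tier serving stand together: thread the large tray down the square post first, then the steel spacer with its flange downward, then the small tray, each lowered, not dropped, until it sits level and fully home on what is below it. Leave the other things on the worktop where they stand.

Things in the scene. Friction and masses are not known exactly. Their poses are not given: they have to be found in the camera images.
- stand: foot of the stand, fixed: dark steel plate 130 x 130 x 12 mm with an upright 16 mm square steel post at its centre. Origin: centre of the plate's underside; z up along the post, x, y square to post and plate. Post top 90 mm above the worktop, its last 8 mm tapering to 7 mm square. 20 mm holes have 2 mm play a side; turn them square to it within 10 degrees (any quarter turn).
- post_top (a point): centre of the post's top end, 90 mm above the worktop
- large_tray: light wooden tray, 170 mm square. Origin: centre of underside, x, y square to the sides. Floor 8 mm thick with a 20 mm square centre hole, parallel to the sides; rim 8 mm thick all round, top 32 mm above the underside, mid-line 81 mm from the centre. Loose, 100 to 180 g. Home: on the foot plate, underside 12 mm above the worktop. Starts left or right of the stand, yaw within 0.35 rad.
- spacer: steel square tube 36 x 36 mm, 52 mm tall over all, with a 20 mm square bore right through, standing on its 64 x 64 x 6 mm flange between robot and stand, turned up to 0.4 rad. Origin: centre of the flange's underside, z up along the bore, x, y square to the sides. Loose, 85 to 155 g. Home: on the large tray's floor, underside 20 mm above the worktop.
- small_tray: light wooden tray, 120 mm square. Origin: centre of underside, x, y square to the sides. Floor 8 mm thick with a 20 mm square centre hole, parallel to the sides; rim 8 mm thick all round, top 32 mm above the underside, mid-line 56 mm from the centre. Loose, 65 to 115 g. Home: on the spacer, underside 72 mm above the worktop. Starts left or right of the stand, yaw within 0.35 rad.
- kitchen_timer: wind-up timer, round, red base and white dial, 63 mm across, 49 mm high, left of the stand, a bystander; origin: centre of its underside
- espresso_cup_2: small white cup with a handle, 64 x 87 x 50 mm, right of the stand, a bystander; origin: about the centre of its underside
- salt_shaker: salt shaker, 44 mm across, 90 mm high, at the back right, a bystander; origin: centre of its underside
- espresso_cup_1: small white cup with a handle, 64 x 87 x 50 mm, at the back right, a bystander; origin: about the centre of its underside
- spice_1: spice jar with green lid, 46 mm across, 106 mm high, at the back left, a bystander; origin: centre of its underside
- oil_bottle: tall glass oil bottle, 64 mm across, 240 mm high, at the back left, a bystander; origin: centre of its underside

How it is judged:
By the outcome, as a careful person would: the job done as asked, in the order asked, and still so for the second after the job is handed in, with the robot touching nothing.
It also fails if it takes over 72 s, if anything falls off the work surface, if the arm or the gripper's body presses on something with over 40 N, if the wrist force passes 120 N, or if a joint passes its speed limit or range.

### The arm

A 6-joint arm with a two-finger parallel gripper is mounted at the origin on the work surface; the furniture and walls round the work are solid. World frame = base frame: x ahead of the robot, y to its left, z up, the work surface at z = 0. Lengths are in m, angles in degrees, forces in N, time in s.
With the tool pointing down it reaches from about 0.375 to 0.9 m from the base axis. Payload 3.1 kg.
Tool frame: the origin (TCP) lies at the very end of the fingers, on their centre line; the grasp point (between the pads) lies 19 mm behind it (bot.hold_point_z is the z of the grasp point in the tool frame, in m); z points along the fingers, y is the line along which they close (so a half turn about z gives the same grasp; the last joint's range is limited). The gripper opens to 87 mm and grips with 3 to 60 N. Pads are 19 mm wide; open, the fingers measure 117 mm over their backs; the gripper's body (75 mm by 190 mm) begins 51 mm behind the grasp point.
Start: joints at [57.668, 30.224, 82.088, -0, 67.689, -10.227], TCP at [0.235, 0.579, 0.223] pointing down, gripper open.
Joint ranges: [-176.69, 176.69], [-43.24, 126.21], [12.49, 139.97], [-82, 262], [0, 151.66], [-163.58, 163.58]. Speed limits (degrees/s): [159.86, 159.86, 180, 180, 180, 180].

### API

Orientations are given as a 3x3 rotation matrix whose columns are the frame's x, y, z axes.
In Python, from rig import bot, capture, camera_model gives the robot as it stands.
- The arm moves only by the tool apply_moves, never from a script. Its argument "plan" is text: rows parted by semicolons, each of 6 numbers parted by spaces: the shift along the tool's x, y, z in units of 0.05 m (1.0 is 0.05 m), then the turn, a rotation vector about the tool's x, y, z in units of 360 degrees (1.0 is 360 degrees). In form: dx dy dz ax ay az; .... A call has 1 to 10 rows; each row shifts and turns the commanded pose from where the row before left it, along the tool's axes as they then stand; what a row does not reach is not made up. A row lasts 1/12 s, in which the tool goes at most 41.7 mm and 7.16 degrees, less where a joint would pass 70% of its speed; a pose out of reach is approached as far as the arm can. A call with a number of a shift or a turn outside -1 to 1 is refused whole. A call with a gripper value outside its range is refused whole. "gripper" is the gripper command: -1 is shut, 1 is fully open, values between are in proportion, set as the call begins (left out, the last holds). The fingers move at their own pace and stop on an object; the grip force is fixed at half the most. Time passes only in rows, so rows that do not move let the fingers close. It gives the time, the measured TCP pose, the force, the opening and the grip force at its end, in the units of the state.
- bot.read_state(): the state, without advancing time (a new reading comes with each control period).
- capture(name): name is "side" or "top" or "wrist"; returns the picture (400x640x3 uint8, red, green, blue); there is no depth.
- camera_model(name): a dict with "vertical_fov" (degrees; the focal length in pixels is half the picture's height over the tangent of half this angle, whatever the lens; pixels are square), "cx", "cy" (the principal point, pixels), "position" and "rotation" of the camera in the world; the wrist camera has in their place "hand_eye" (4x4, takes a point from camera to tool coordinates, whose origin is the TCP and whose axes are the flange's). Camera axes: x right, y down, z forward; pixel columns grow to the right and rows downward; lengths in m; the calibration is good to about 2 mm. The wrist camera is an equidistant fisheye: a pixel r from the principal point sees the ray r / f radians off the axis. A picture is of the moment at which its call begins: read the wrist's pose just before it. camera_model takes no time and is no camera call.
- bot.hand_in(): hands the job in; it is judged then, once.
The state is a dict: "time_s": time; "joint_positions": joint angles; "qvel": joint speeds; "tau": joint torques, N m; "position": TCP position; "tcp_rot": TCP orientation; "force": force on the tool from outside, world axes, zero at the start; "moment": the same for the moment, N m; "opening": opening from 0.0 (shut) to 1.0 (fully open); "grasp_force": force on a finger pad.
Only numpy, scipy, OpenCV 4.12 (cv2) and the standard library are available. Lean on these libraries where they do the work, as an engineer would, in place of code of your own. Each camera call takes 0.05 s, during which the arm holds its last target. There are 200 camera calls.

## Working session

There is one attempt and no reset: what is moved stays moved. The work goes in short steps, Python scripts to look and compute and a tool call to move; the robot and the scene stay as the last step left them, time stands still between calls to the robot, and variables do not carry over. Pictures are saved under pics/ and viewed, at most 10 in all, crops included, and the job is handed in when it is done.

Besides the shell and the picture viewer there is one more tool, called as name(argument=value, ...) on one line, values as JSON. apply_moves: Moves the arm, as the interface text tells. Its arguments: {"type":"object","properties":{"plan":{"type":"string"},"gripper":{"type":"number"}},"required":["plan"]}

```bash
mkdir -p pics; ls
python3 - <<'E'
from rig import bot,capture,camera_model
import cv2,numpy as np
s=bot.read_state();print(s['time_s'],s['position'],np.round(s['tcp_rot'],3),s['force'],bot.hold_point_z)
for n in('top','side','wrist'):
    print(n,camera_model(n))
    cv2.imwrite(f'pics/{n}0.png',capture(n)[:,:,::-1])
a=np.vstack([cv2.imread('pics/top0.png')])
E
```

```text
pics
0.0 [0.23476417 0.57843678 0.2215519 ] [[-0.926  0.376 -0.001]
 [ 0.376  0.926 -0.002]
 [ 0.    -0.002 -1.   ]] [-0.65252741 -0.35006139 -0.16999784] -0.0187
top {'vertical_fov': 45.88256909133961, 'cx': 325.4710884270133, 'cy': 208.94674072289965, 'position': array([0.46702621, 0.00220195, 1.44048798]), 'rotation': array([[-0.02812304, -0.99755774,  0.06393478],
       [-0.99951708,  0.02721729, -0.01499408],
       [ 0.01321733, -0.06432559, -0.99784143]])}
side {'vertical_fov': 45.938433487738614, 'cx': 317.2675159178402, 'cy': 194.29292283154567, 'position': array([ 0.37803357, -1.00015811,  0.71175656]), 'rotation': array([[ 0.98000474, -0.12236311,  0.15690116],
       [-0.19761545, -0.50656362,  0.83925052],
       [-0.02321289, -0.85347558, -0.52061559]])}
wrist {'vertical_fov': 65.70646984690485, 'cx': 317.53921197651823, 'cy': 196.51312106663352, 'hand_eye': array([[ 7.73106878e-04, -9.64145239e-01, -2.65374001e-01,
         7.29692917e-02],
       [ 9.99999349e-01,  9.68180750e-04, -6.04281074e-04,
         4.38740877e-04],
       [ 8.39544720e-04, -2.65373361e-01,  9.64145360e-01,
        -1.62531915e-01],
       [ 0.00000000e+00,  0.00000000e+00,  0.00000000e+00,
         1.00000000e+00]])}
```

View pics/top0.png

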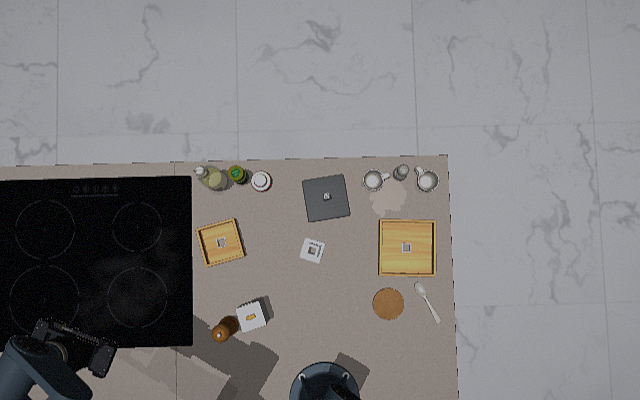

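View pics/side0.png

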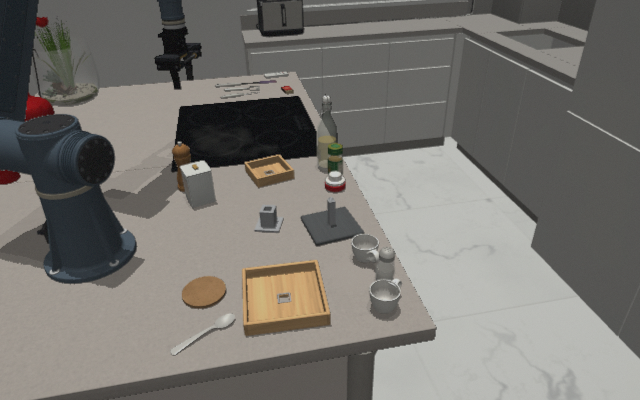

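The top view shows the large tray on the right at (407,247), small tray on the left at (220,242), spacer at (312,250) and foot plate at (326,197). Its near side is clear. Next I measure coarsely from the top view.

```bash
cat > h.py <<'E'
from rig import bot,capture,camera_model
import cv2,numpy as np
def rays(n,px,st=None):
    m=camera_model(n);f=200/np.tan(np.radians(m['vertical_fov']/2))
    d=np.atleast_2d(px).astype(float)-[m['cx'],m['cy']]
    if n!='wrist':
        v=np.c_[d/f,np.ones(len(d))];return m['position'],v@np.array(m['rotation']).T
    f=m.get('f',f); r=np.linalg.norm(d,axis=1)+1e-9;t=r/f
    v=np.c_[d/r[:,None]*np.sin(t)[:,None],np.cos(t)]
    H=np.array(m['hand_eye']);R=np.array(st['tcp_rot']);p=np.array(st['position'])
    return p+R@H[:3,3],v@H[:3,:3].T@R.T
def onz(n,px,z,st=None):
    o,v=rays(n,px,st);return o+v*((z-o[2])/v[:,2])[:,None]
def proj(n,P,st=None):
    m=camera_model(n);f=200/np.tan(np.radians(m['vertical_fov']/2));P=np.atleast_2d(P)
    if n!='wrist':
        c=(P-m['position'])@np.array(m['rotation']);return c[:,:2]/c[:,2:]*f+[m['cx'],m['cy']]
    H=np.array(m['hand_eye']);R=np.array(st['tcp_rot'])
    c=((P-st['position'])@R-H[:3,3])@H[:3,:3]
    q=np.linalg.norm(c[:,:2],axis=1);t=np.arctan2(q,c[:,2])
    return c[:,:2]/q[:,None]*(t*f)[:,None]+[m['cx'],m['cy']]
def masks(im):
    h=cv2.cvtColor(im,cv2.COLOR_RGB2HSV).astype(int);H,S,V=h[...,0],h[...,1],h[...,2]
    return dict(wood=((S>80)&(H>12)&(H<28)&(V>110)),dark=(V<90)&(S<60),light=(V>140)&(S<45))
def quad(n,mask,z,st=None,roi=None,hull=True):
    k=mask.astype(np.uint8)*255
    if roi:
        r=np.zeros_like(k);x0,y0,x1,y1=roi;r[y0:y1,x0:x1]=k[y0:y1,x0:x1];k=r
    cs,_=cv2.findContours(k,cv2.RETR_EXTERNAL,cv2.CHAIN_APPROX_NONE)
    c=max(cs,key=cv2.contourArea)[:,0,:]
    if hull: c=cv2.convexHull(c)[:,0,:]
    w=onz(n,c,z,st)[:,:2]
    (cx,cy),(a,b),ang=cv2.minAreaRect((w*1000).astype(np.float32))
    return np.array([cx,cy]).round(1),np.round([a,b],1),round((ang+45)%90-45,2)
E
python3 - <<'E'
from h import *
im=cv2.imread('pics/top0.png')[:,:,::-1].copy();m=masks(im)
print('large',quad('top',m['wood'],.032,roi=(370,205,445,285)))
print('small',quad('top',m['wood'],.032,roi=(192,210,250,272)))
print('plate',quad('top',m['dark'],.012,roi=(295,165,358,230)))
print('spacer',quad('top',m['light'],.006,roi=(290,230,335,272)))
i=im[165:290,190:445];cv2.imwrite('pics/c0.png',cv2.resize(i,None,fx=3,fy=3,interpolation=2)[:,:,::-1])
E
```

```text
large (array([ 436.1, -258.7]), array([167. , 169.4]), -2.47)
small (array([467.2, 298.6]), array([119.2, 119. ]), 14.47)
plate (array([592.5, -20.9]), array([128.7, 130. ]), 8.01)
spacer (array([434.3,  25. ]), array([133.4, 123.6]), -1.6)
```

View pics/c0.png

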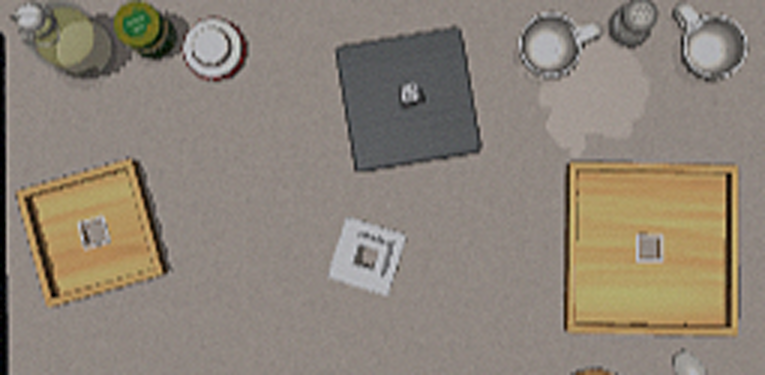

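The crop confirms the outlines: the sizes match 170, 120 and 130 mm. I'll now go to a wrist view over the small tray.

apply_moves(plan="0 0 0 0 0 0.0186;0 0 0 0 0 0.0186;0 0 0 0 0 0.0186;0 0 0 0 0 0.0186;0 0 0 0 0 0.0186;0 0 0 0 0 0.0186;0 0 0 0 0 0.0186;0 0 0 0 0 0.0186", gripper=1)

```text
time_s: 0.82
position: [0.235, 0.5788, 0.2221]
tcp_rot: [[-0.242, 0.97, -0.0], [0.97, 0.242, -0.001], [-0.001, -0.001, -1.0]]
force: [0.3, 0.2, 0.3]
opening: 1.003
grasp_force: 0.0
```

apply_moves(plan="-0.74 0.23 -0.06 0 0 0;-0.74 0.23 -0.06 0 0 0;-0.74 0.23 -0.06 0 0 0;-0.74 0.23 -0.06 0 0 0;-0.74 0.23 -0.06 0 0 0;-0.74 0.23 -0.06 0 0 0;-0.74 0.23 -0.06 0 0 0;-0.74 0.23 -0.06 0 0 0;-0.74 0.23 -0.06 0 0 0;-0.74 0.23 -0.06 0 0 0")

```text
time_s: 1.65
position: [0.4386, 0.2472, 0.2526]
tcp_rot: [[-0.248, 0.969, -0.0], [0.969, 0.248, -0.0], [0.0, -0.0, -1.0]]
force: [0.4, -0.3, -0.4]
opening: 1.001
grasp_force: 0.0
```

apply_moves(plan="0 0 0 0 0 0;0 0 0 0 0 0;0 0 0 0 0 0")

```text
time_s: 1.9
position: [0.4377, 0.249, 0.2523]
tcp_rot: [[-0.246, 0.969, -0.001], [0.969, 0.246, 0.0], [0.001, -0.001, -1.0]]
force: [-1.0, -0.1, -0.1]
opening: 0.999
grasp_force: 0.0
```

```bash
cat >> h.py <<'E'
def snap(tag):
    s=bot.read_state();im=capture('wrist');cv2.imwrite(f'pics/{tag}.png',im[:,:,::-1]);np.save(f'pics/{tag}.npy',np.c_[np.array(s['position']),np.array(s['tcp_rot'])])
    return dict(position=np.array(s['position']),tcp_rot=np.array(s['tcp_rot'])),im
def load(tag):
    a=np.load(f'pics/{tag}.npy');return dict(position=a[:,0],tcp_rot=a[:,1:]),cv2.imread(f'pics/{tag}.png')[:,:,::-1].copy()
E
python3 - <<'E'
from h import *
s,im=snap('w1');print(s,bot.read_state()['time_s'],bot.read_state()['qvel'])
print('small',quad('wrist',masks(im)['wood'],.032,s))
E
```

```text
{'position': array([0.43766601, 0.24897422, 0.25227107]), 'tcp_rot': array([[-2.46412099e-01,  9.69164310e-01, -1.27157856e-03],
       [ 9.69164990e-01,  2.46412589e-01,  2.42142467e-04],
       [ 5.48008802e-04, -1.17270259e-03, -9.99999162e-01]])} 1.95 [ 1.33793822 -0.04657106  0.03133885 -0.15603892 -0.04979816 -0.11901221]
small (array([467.8, 298.7]), array([117.8, 118.4]), 14.55)
```

View pics/w1.png

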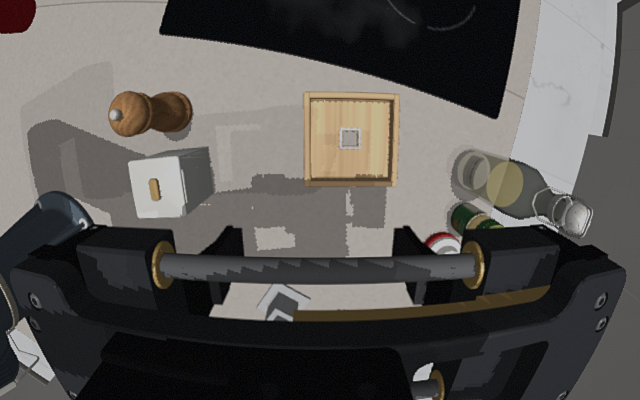

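The wrist view shows the small tray at (351,139), and its position agrees with the top view to 1 mm. Next is a look at the stand and spacer.

apply_moves(plan="0 0 0 0 0 0.0175;-0.72 0.04 -0.04 0 0 0;-0.72 0.04 -0.04 0 0 0;-0.72 0.04 -0.04 0 0 0;-0.72 0.04 -0.04 0 0 0;-0.72 0.04 -0.04 0 0 0;-0.72 0.04 -0.04 0 0 0;-0.72 0.04 -0.04 0 0 0;-0.72 0.04 -0.04 0 0 0;-0.72 0.04 -0.04 0 0 0")

```text
time_s: 2.78
position: [0.5011, -0.0689, 0.2705]
tcp_rot: [[-0.143, 0.99, -0.001], [0.99, 0.143, 0.001], [0.001, -0.0, -1.0]]
force: [0.7, -0.4, 0.1]
opening: 0.995
grasp_force: 0.0
```

apply_moves(plan="0 0 0 0 0 0;0 0 0 0 0 0;0 0 0 0 0 0")

```text
time_s: 3.03
position: [0.5006, -0.0675, 0.2701]
tcp_rot: [[-0.141, 0.99, -0.002], [0.99, 0.141, 0.001], [0.002, -0.001, -1.0]]
force: [-0.2, 0.4, 0.4]
opening: 1.002
grasp_force: 0.0
```

Run:
```python
from h import *
s,im=snap('w2');print(s['position'])
P=np.array([[.5925,-.0209,.012],[.5925,-.0209,.09],[.436,.025,.006]]);print(proj('wrist',P,s))
```

```text
[ 0.50061987 -0.06751646  0.2700862 ]
[[388.72532694 143.68512953]
 [403.73124705 150.5770672 ]
 [280.78269418  93.80822723]]
```

View pics/w2.png

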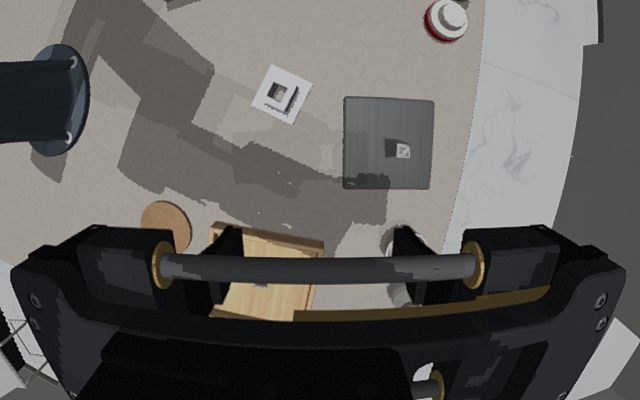

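The post top appears at (403,151), against a predicted (403.7,150.6). The spacer is at (282,94) and the plate at (389,143). I'll measure these, then view the large tray.

Run:
```python
from h import *
s,im=load('w2');V=im.max(2)
print('plate',quad('wrist',V<115,.012,s,roi=(335,90,442,196)))
top=(V>130);print('post',quad('wrist',top,.09,s,roi=(385,135,418,165)))
for z,t in((.006,150),(.006,170)):
  print('spacer',quad('wrist',V>t,z,s,roi=(245,55,320,130)))
i=im[50:200,240:450];cv2.imwrite('pics/c2.png',cv2.resize(i,None,fx=3.8,fy=3.8,interpolation=2)[:,:,::-1])
```

```text
plate (array([588.7, -26.3]), array([138.6, 138.3]), 7.83)
post (array([591.7, -21. ]), array([14.4, 15.2]), 10.67)
spacer (array([436.4,  29.1]), array([103. , 105.7]), 7.6)
spacer (array([436.2,  25. ]), array([64.6, 64.5]), -18.72)
```

View pics/c2.png

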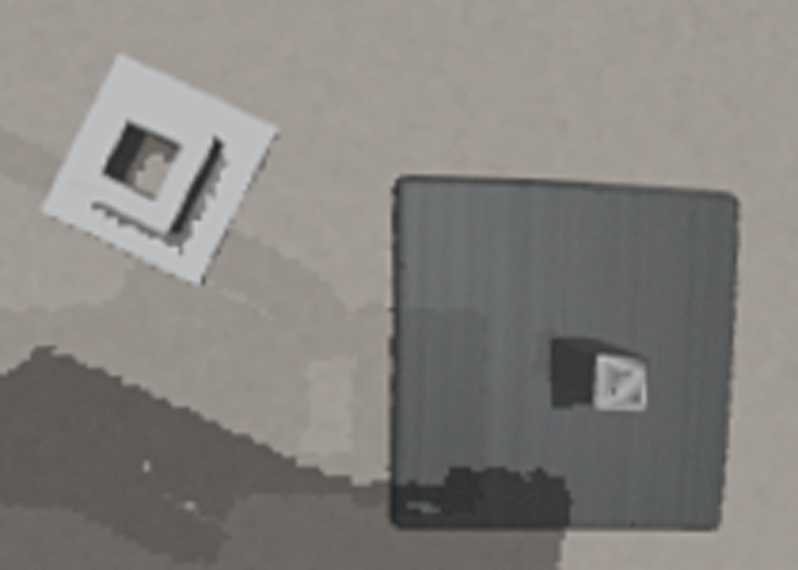

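apply_moves(plan="0 0 0 0 0 0.0145;0 0 0 0 0 0.0145;-0.7 -0.27 0 0 0 0;-0.7 -0.27 0 0 0 0;-0.7 -0.27 0 0 0 0;-0.7 -0.27 0 0 0 0;-0.7 -0.27 0 0 0 0;-0.7 -0.27 0 0 0 0;-0.7 -0.27 0 0 0 0")

```text
time_s: 3.83
position: [0.3963, -0.3092, 0.2706]
tcp_rot: [[0.039, 0.999, -0.0], [0.999, -0.039, 0.001], [0.001, -0.0, -1.0]]
force: [-0.1, -0.6, -0.4]
opening: 1.0
grasp_force: 0.0
```

apply_moves(plan="0 0 0 0 0 0;0 0 0 0 0 0;0 0 0 0 0 0")

```text
time_s: 4.08
position: [0.3968, -0.3081, 0.2703]
tcp_rot: [[0.041, 0.999, -0.001], [0.999, -0.041, 0.002], [0.002, -0.001, -1.0]]
force: [0.4, 0.2, -0.2]
opening: 1.003
grasp_force: 0.0
```

Run:
```python
from h import *
s,im=snap('w3');print(s['position'],s['tcp_rot'][:,1])
print('large',quad('wrist',masks(im)['wood'],.032,s,roi=(150,0,600,225)), proj('wrist',[.436,-.2587,.032],s))
```

```text
[ 0.39677434 -0.30808514  0.27028623] [ 9.99176575e-01 -4.05689237e-02 -5.78135725e-04]
large (array([ 434.6, -259. ]), array([144.9, 146.4]), -2.73) [[346.83189115 130.66089667]]
```

The crop shows the post top at image pixel (403,151) and the spacer flange as a clean quad, measured at 64.6 mm. For the large tray the mask dropped the shaded rim, so I'll loosen it.

Run:
```python
from h import *
s,im=load('w3');h=cv2.cvtColor(im,cv2.COLOR_RGB2HSV).astype(int)
for t in(50,65,80):
  m=(h[...,1]>t)&(h[...,0]>8)&(h[...,0]<30)&(h[...,2]>50)
  m=cv2.morphologyEx(m.astype(np.uint8),cv2.MORPH_OPEN,np.ones((3,3)))
  print(t,quad('wrist',m,.032,s,roi=(270,50,430,205)))
m=(h[...,1]<60).astype(np.uint8)
print('hole',quad('wrist',m,.008,s,roi=(330,113,365,148)))
```

```text
50 (array([ 436.1, -260.4]), array([169.4, 169.3]), -2.65)
65 (array([ 436.1, -260.6]), array([169. , 168.8]), -2.63)
80 (array([ 435.9, -262.6]), array([164.3, 168.2]), -2.41)
hole (array([ 436.4, -260.5]), array([27.7, 28.9]), -1.44)
```

Run:
```python
import cv2
i=cv2.imread('pics/w3.png')[30:230,200:500];cv2.imwrite('pics/c3.png',cv2.resize(i,None,fx=2.6,fy=2.6))
```

```text
(no output)
```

View pics/c3.png

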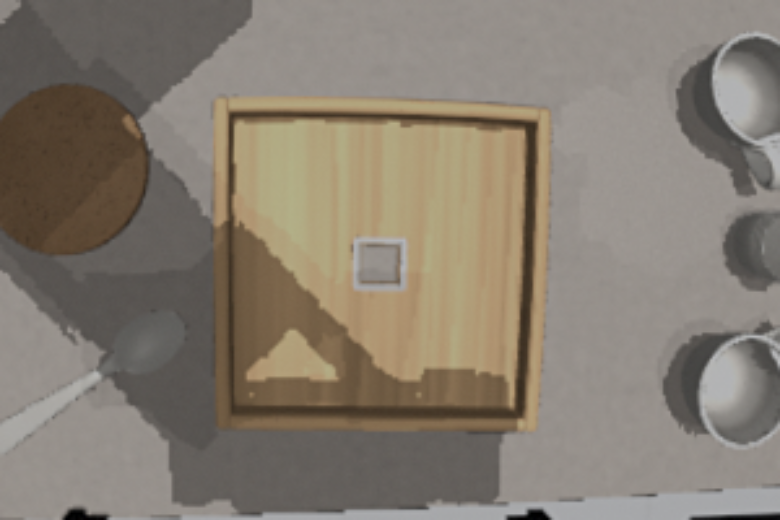

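The large tray is at (436.2,-260.2) mm with yaw -2.6°. The coaster and spoon sit beside its near rim, so I'll use a half-open gripper there.

apply_moves(plan="0.5 -0.436 0 0 0 0.0008;0.5 -0.436 0 0 0 0;0 0 0.75 0 0 0;0 0 0.75 0 0 0;0 0 0.75 0 0 0;0 0 0.75 0 0 0;0 0 0.75 0 0 0;0 0 0.75 0 0 0;0 0 0 0 0 0;0 0 0 0 0 0", gripper=0)

```text
time_s: 4.97
position: [0.3546, -0.2554, 0.044]
tcp_rot: [[0.045, 0.999, -0.004], [0.999, -0.044, 0.006], [0.005, -0.005, -1.0]]
force: [0.8, 0.8, 0.2]
opening: 0.503
grasp_force: 0.0
```

```bash
cat >> h.py <<'E'
def go(x,y,z,yaw):
    "shift in tool axes (units) after turn, and turn (units)"
    s=bot.read_state();p=np.array(s['position']);R=np.array(s['tcp_rot'])
    cur=np.degrees(np.arctan2(R[1,1],R[0,1]));t=(yaw-cur+180)%360-180
    a=np.radians(yaw);Y=np.array([np.cos(a),np.sin(a),0]);X=np.array([-Y[1],Y[0],0])
    d=np.array([x,y,z])-p
    print('t',round(s['time_s'],2),'p',p.round(4),'yaw',cur.round(2),'tilt z',R[:2,2].round(4),'shift',np.round([d@X/.05,d@Y/.05,-d[2]/.05],3),'turn',round(-t/360,4),'F',np.round(s['force'],1),'op',round(s['opening']*87,1),'g',round(float(s['grasp_force']),1))
E
python3 -c "
from h import *
go(.3553,-.2565,.012,-2.6)"
```

```text
t 4.97 p [ 0.3546 -0.2554  0.044 ] yaw -2.55 tilt z [-0.0044  0.0055] shift [-0.022  0.016  0.639] turn 0.0001 F [0.8 0.8 0.2] op 43.8 g 0.0
```

apply_moves(plan="-0.02 0.016 0.22 0 0 0;0 0 0.22 0 0 0;0 0 0.2 0 0 0;0 0 0 0 0 0;0 0 0 0 0 0")

```text
time_s: 5.38
position: [0.3573, -0.2599, 0.0163]
tcp_rot: [[0.046, 0.999, 0.003], [0.999, -0.046, -0.004], [-0.004, 0.003, -1.0]]
force: [-0.3, -1.1, 0.6]
opening: 0.5
grasp_force: 0.0
```

apply_moves(plan="0 0 0 0 0 0;0 0 0 0 0 0;0 0 0 0 0 0;0 0 0 0 0 0;0 0 0 0 0 0;0 0 0 0 0 0;0 0 0 0 0 0;0 0 0 0 0 0", gripper=-1)

```text
time_s: 6.05
position: [0.3559, -0.2592, 0.0135]
tcp_rot: [[0.047, 0.999, -0.0], [0.999, -0.047, 0.0], [0.0, -0.0, -1.0]]
force: [-0.4, -0.5, 2.6]
opening: 0.091
grasp_force: 30.0
```

```bash
python3 -c "
from h import *
go(.3553,-.2565,.012,-2.6)"
```

```text
t 6.05 p [ 0.3559 -0.2592  0.0135] yaw -2.71 tilt z [-0.0001  0.0001] shift [ 0.054 -0.014  0.031] turn -0.0003 F [-0.4 -0.5  2.6] op 7.9 g 30.0
```

apply_moves(plan="0 0 -0.1 0 0 0;0 0 -0.3 0 0 0;0 0 -0.5 0 0 0;0 0 -0.5 0 0 0;0 0 -0.5 0 0 0;0 0 -0.3 0 0 -0.0074;0 0 0 0 0 -0.0074;0 0 0 0 0 -0.0074;0 0 0 0 0 -0.0074;0 0 0 0 0 0")

```text
time_s: 6.88
position: [0.3555, -0.2588, 0.1237]
tcp_rot: [[-0.139, 0.99, -0.001], [0.99, 0.139, 0.001], [0.001, -0.001, -1.0]]
force: [-0.0, 0.3, -1.1]
opening: 0.09
grasp_force: 30.0
```

```bash
python3 -c "
from h import *
go(.5122,-.0351,.125,8)
cv2.imwrite('pics/s1.png',capture('side')[:,:,::-1])"
```

```text
t 6.88 p [ 0.3555 -0.2588  0.1237] yaw 8.02 tilt z [-0.0007  0.0005] shift [ 3.993  3.727 -0.026] turn 0.0 F [-0.   0.3 -1.1] op 7.8 g 30.0
```

View pics/s1.png

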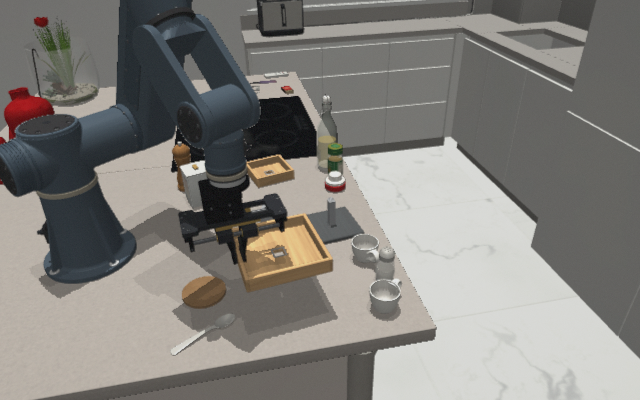

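The side view shows the tray lifted and hanging level. Next I carry it over the post.

apply_moves(plan="0.2 0.18 -0.06 0 0 0;0.4 0.37 0 0 0 0;0.49 0.46 0 0 0 0;0.49 0.46 0 0 0 0;0.49 0.46 0 0 0 0;0.49 0.46 0 0 0 0;0.49 0.46 0 0 0 0;0.49 0.46 0 0 0 0;0.3 0.28 0 0 0 0;0.15 0.14 0 0 0 0")

```text
time_s: 7.77
position: [0.514, -0.0334, 0.1263]
tcp_rot: [[-0.14, 0.99, 0.0], [0.99, 0.14, 0.0], [0.0, 0.0, -1.0]]
force: [-0.2, -0.6, -0.8]
opening: 0.083
grasp_force: 30.0
```

apply_moves(plan="0 0 0 0 0 0;0 0 0 0 0 0;0 0 0 0 0 0;0 0 0 0 0 0;0 0 0 0 0 0")

```text
time_s: 8.18
position: [0.5123, -0.037, 0.1265]
tcp_rot: [[-0.136, 0.991, -0.001], [0.991, 0.136, 0.0], [0.0, -0.001, -1.0]]
force: [0.1, -0.7, -1.3]
opening: 0.09
grasp_force: 30.0
```

Run:
```python
from h import *
go(.5122,-.0351,.125,8)
s,im=snap('w4');print(proj('wrist',[[.592,-.021,.126],[.592,-.021,.09]],s))
t=capture('top');print(proj('top',[[.592,-.021,.121],[.592,-.021,.09]]))
a=cv2.resize(im[150:350,320:560],None,fx=1.65,fy=1.65);b=cv2.resize(t[160:235,280:370],None,fx=4.4,fy=4.4);
b=b[:330];cv2.imwrite('pics/c4.png',np.hstack([a[:330],b])[:,:,::-1]);print(a.shape,b.shape)
```

```text
t 8.18 p [ 0.5123 -0.037   0.1265] yaw 7.83 tilt z [-0.0008  0.    ] shift [0.038 0.004 0.03 ] turn -0.0005 F [ 0.1 -0.7 -1.3] op 7.8 g 30.0
[[451.42314218 233.51844211]
 [431.89737596 214.61145543]]
[[326.26849274 194.53092892]
 [326.10751337 195.55471801]]
(330, 396, 3) (330, 396, 3)
```

View pics/c4.png

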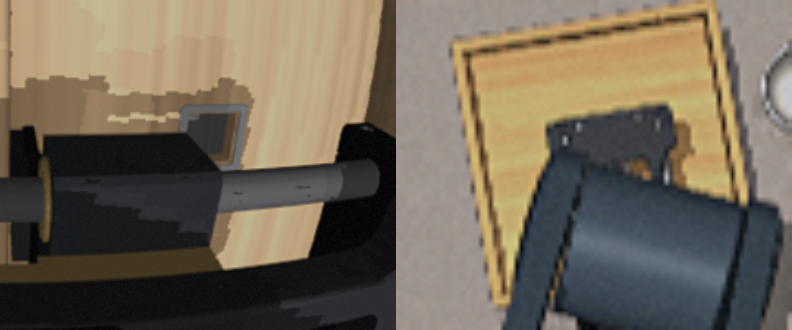

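The left half shows the tray's hole collar with its top edge and right side visible, corners at about (430,214) and (470,214). I'll compute the hole centre from those corners.

Run:
```python
from h import *
s,im=load('w4')
h=cv2.cvtColor(im,cv2.COLOR_RGB2HSV).astype(int)
m=((h[...,1]<60)&(h[...,2]>70)).astype(np.uint8)
r=np.zeros_like(m);r[205:262,424:480]=m[205:262,424:480]
for y in range(208,258,2): print(y,''.join('#' if v else '.' for v in r[y,424:480]))
z=s['position'][2]-.0135+.008
px=np.array([[182,106],[248,106],[240,168]])/1.65+[320,150]
print(onz('wrist',px,z,s)*1000, proj('wrist',[.592,-.021,z],s))
```

```text
208 ........................................................
210 ........................................................
212 ........................................................
214 .......#######################################..........
216 ......#########################################.........
218 .....###############################.....#####..........
220 .....############........................#####..........
222 .....###########.........................#####..........
224 .....#####...............................####...........
226 ....######..............................#####...........
228 ....######..............................#####...........
230 ........................................####............
232 .......................................#####............
234 .......................................#####............
236 .......................................####.............
238 ......................................#####.............
240 ......................................#####.............
242 ......................................####..............
244 .....................................#####..............
246 .....................................#####..............
248 ....................................#####...............
250 ............................#############...............
252 .............................###########................
254 ........................................................
256 ........................................................
[[576.95447482 -12.08926104 120.99868547]
 [604.5484273   -8.72237217 120.99868547]
 [609.14759706 -34.25731875 120.99868547]] [[448.36313982 230.52414127]]
```

apply_moves(plan="0.05 0 0 0 0 -0.0005;0 0 0 0 0 0;0 0 0.1 0 0 0;0 0 0.15 0 0 0;0 0 0.15 0 0 0;0 0 0.15 0 0 0;0 0 0.1 0 0 0;0 0 0 0 0 0;0 0 0 0 0 0")

```text
time_s: 9.03
position: [0.5125, -0.0334, 0.0934]
tcp_rot: [[-0.141, 0.99, -0.001], [0.99, 0.141, 0.0], [0.0, -0.001, -1.0]]
force: [1.0, -0.3, -1.0]
opening: 0.094
grasp_force: 30.0
```

```bash
python3 -c "
from h import *
go(.5122,-.0345,.0255,8);print(bot.read_state()['moment'])"
```

```text
t 9.03 p [ 0.5125 -0.0334  0.0934] yaw 8.13 tilt z [-0.0011  0.0002] shift [-0.021 -0.009  1.358] turn 0.0004 F [ 1.  -0.3 -1. ] op 8.2 g 30.0
[-0.22218846  0.16494245 -0.0651981 ]
```

apply_moves(plan="-0.02 0 0.16 0 0 0;0 0 0.16 0 0 0;0 0 0.16 0 0 0;0 0 0.16 0 0 0;0 0 0.16 0 0 0;0 0 0.16 0 0 0;0 0 0.16 0 0 0;0 0 0.1 0 0 0;0 0 0 0 0 0;0 0 0 0 0 0")

```text
time_s: 9.87
position: [0.5126, -0.0343, 0.0327]
tcp_rot: [[-0.142, 0.99, -0.001], [0.99, 0.142, 0.0], [0.0, -0.001, -1.0]]
force: [0.2, 0.3, -1.1]
opening: 0.093
grasp_force: 30.0
```

apply_moves(plan="0 0 0.05 0 0 0;0 0 0.03 0 0 0;0 0 0.02 0 0 0;0 0 0 0 0 0;0 0 0 0 0 0")

```text
time_s: 10.28
position: [0.5128, -0.0344, 0.0282]
tcp_rot: [[-0.141, 0.99, 0.0], [0.99, 0.141, -0.0], [-0.0, 0.0, -1.0]]
force: [0.8, 0.6, -1.9]
opening: 0.092
grasp_force: 30.0
```

```bash
python3 -c "
from h import *
go(.5122,-.0345,.0255,8);print(bot.read_state()['moment'])"
```

```text
t 10.28 p [ 0.5128 -0.0344  0.0282] yaw 8.13 tilt z [ 0.0001 -0.    ] shift [-0.001 -0.012  0.053] turn 0.0004 F [ 0.8  0.6 -1.9] op 8.0 g 30.0
[-0.0758331   0.17076534 -0.02598668]
```

apply_moves(plan="0 0 0.02 0 0 0;0 0 0.02 0 0 0;0 0 0.01 0 0 0;0 0 0 0 0 0;0 0 0 0 0 0")

```text
time_s: 10.7
position: [0.5128, -0.0344, 0.0256]
tcp_rot: [[-0.142, 0.99, 0.0], [0.99, 0.142, -0.0], [-0.0, 0.0, -1.0]]
force: [-0.6, -0.7, -0.9]
opening: 0.086
grasp_force: 30.0
```

apply_moves(plan="0 0 0.015 0 0 0;0 0 0 0 0 0;0 0 0 0 0 0")

```text
time_s: 10.95
position: [0.5128, -0.0344, 0.0255]
tcp_rot: [[-0.142, 0.99, 0.0], [0.99, 0.142, -0.0], [-0.0, 0.0, -1.0]]
force: [-1.2, -0.4, 4.4]
opening: 0.092
grasp_force: 30.0
```

apply_moves(plan="0 0 0 0 0 0;0 0 0 0 0 0;0 0 0 0 0 0;0 0 0 0 0 0;0 0 -0.3 0 0 0;0 0 -0.6 0 0 0;0 0 -0.8 0 0 0;0 0 -0.8 0 0 0;0 0 0 0 0 0;0 0 0 0 0 0", gripper=0)

```text
time_s: 11.78
position: [0.5145, -0.0348, 0.1521]
tcp_rot: [[-0.142, 0.99, 0.006], [0.99, 0.142, -0.002], [-0.003, 0.006, -1.0]]
force: [0.2, 0.6, -1.0]
opening: 0.495
grasp_force: 0.0
```

```bash
python3 -c "
from h import *
go(.4362,.025,.15,-18.7)
im=capture('side');cv2.imwrite('pics/s2.png',cv2.resize(im[130:320,200:420],None,fx=2.7,fy=2.7)[:,:,::-1])"
```

```text
t 11.78 p [ 0.5145 -0.0348  0.1521] yaw 8.15 tilt z [ 0.006  -0.0018] shift [ 0.63  -1.867  0.042] turn 0.0746 F [ 0.2  0.6 -1. ] op 43.1 g 0.0
```

View pics/s2.png

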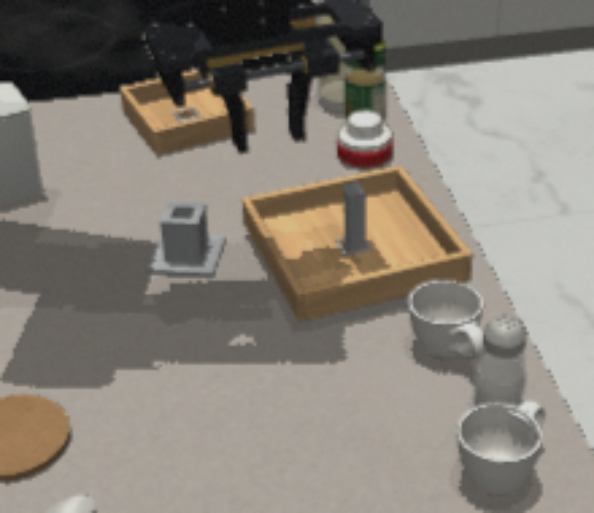

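The tray is home and level on the foot with the post through it. That was my last picture, so from here I work by numbers only.

apply_moves(plan="0 0 0 0 0 0.0187;0 0 0 0 0 0.0187;0 0 0 0 0 0.0187;0 0 0 0 0 0.0185;0.21 -0.62 0 0 0 0;0.21 -0.62 0 0 0 0;0.21 -0.62 0 0 0 0;0 0 0.4 0 0 0;0 0 0.4 0 0 0;0 0 0 0 0 0", gripper=0.5)

```text
time_s: 12.67
position: [0.4309, 0.0263, 0.1062]
tcp_rot: [[0.32, 0.947, -0.01], [0.947, -0.32, 0.002], [-0.001, -0.01, -1.0]]
force: [-0.4, -0.8, -1.3]
opening: 0.745
grasp_force: 0.0
```

apply_moves(plan="0 0 0 0 0 0;0 0 0 0 0 0;0 0 0 0 0 0;0 0 0 0 0 0")

```text
time_s: 13.0
position: [0.4355, 0.025, 0.1103]
tcp_rot: [[0.321, 0.947, 0.001], [0.947, -0.321, -0.0], [0.0, 0.001, -1.0]]
force: [-0.2, -0.7, -0.0]
opening: 0.752
grasp_force: 0.0
```

```bash
python3 -c "
from h import *
go(.4362,.025,.02,-18.7)"
```

```text
t 13.0 p [0.4355 0.025  0.1103] yaw -18.74 tilt z [ 0.0013 -0.0003] shift [0.004 0.014 1.805] turn -0.0001 F [-0.2 -0.7 -0. ] op 65.4 g 0.0
```

apply_moves(plan="0 0.014 0.3 0 0 0;0 0 0.4 0 0 0;0 0 0.4 0 0 0;0 0 0.4 0 0 0;0 0 0.2 0 0 0;0 0 0.1 0 0 0;0 0 0 0 0 0;0 0 0 0 0 0;0 0 0 0 0 0;0 0 0 0 0 0")

```text
time_s: 13.83
position: [0.4361, 0.025, 0.0206]
tcp_rot: [[0.321, 0.947, 0.002], [0.947, -0.321, -0.0], [0.0, 0.002, -1.0]]
force: [-0.3, 0.5, -0.5]
opening: 0.748
grasp_force: 0.0
```

apply_moves(plan="0 0 0 0 0 0;0 0 0 0 0 0;0 0 0 0 0 0;0 0 0 0 0 0;0 0 0 0 0 0;0 0 0 0 0 0;0 0 0 0 0 0", gripper=-1)

```text
time_s: 14.42
position: [0.4358, 0.025, 0.0199]
tcp_rot: [[0.321, 0.947, 0.001], [0.947, -0.321, -0.0], [0.0, 0.001, -1.0]]
force: [-0.0, -1.0, 2.0]
opening: 0.411
grasp_force: 30.0
```

```bash
python3 -c "
from h import *
go(.4362,.025,.02,-18.7)"
```

```text
t 14.42 p [0.4358 0.025  0.0199] yaw -18.72 tilt z [ 0.0007 -0.0001] shift [ 0.002  0.008 -0.003] turn -0.0001 F [-0. -1.  2.] op 35.8 g 30.0
```

apply_moves(plan="0 0 -0.1 0 0 0;0 0 -0.3 0 0 0;0 0 -0.5 0 0 0;0 0 -0.5 0 0 0;0 0 -0.5 0 0 0;0 0 -0.4 0 0 -0.0148;0 0 0 0 0 -0.0148;0 0 0 0 0 -0.0148;0 0 0 0 0 -0.0148;0 0 0 0 0 -0.0148")

```text
time_s: 15.25
position: [0.4348, 0.0253, 0.1351]
tcp_rot: [[-0.142, 0.99, -0.001], [0.99, 0.142, 0.0], [0.0, -0.001, -1.0]]
force: [0.0, 0.1, -2.0]
opening: 0.412
grasp_force: 30.0
```

apply_moves(plan="0 0 0 0 0 0;0 0 0 0 0 0")

```text
time_s: 15.42
position: [0.435, 0.0252, 0.1348]
tcp_rot: [[-0.135, 0.991, -0.001], [0.991, 0.135, 0.0], [0.0, -0.001, -1.0]]
force: [-0.2, 0.6, -1.5]
opening: 0.412
grasp_force: 30.0
```

```bash
python3 -c "
from h import *
go(.592,-.021,.135,8)"
```

```text
t 15.42 p [0.435  0.0252 0.1348] yaw 7.78 tilt z [-0.0007  0.0002] shift [-1.353  2.981 -0.003] turn -0.0006 F [-0.2  0.6 -1.5] op 35.9 g 30.0
```

apply_moves(plan="-0.12 0.26 0 0 0 -0.0006;-0.2 0.44 0 0 0 0;-0.28 0.62 0 0 0 0;-0.28 0.62 0 0 0 0;-0.27 0.6 0 0 0 0;-0.14 0.31 0 0 0 0;-0.06 0.13 0 0 0 0;0 0 0 0 0 0;0 0 0 0 0 0;0 0 0 0 0 0")

```text
time_s: 16.25
position: [0.5901, -0.0199, 0.1343]
tcp_rot: [[-0.141, 0.99, -0.004], [0.99, 0.141, 0.001], [0.001, -0.003, -1.0]]
force: [-0.4, -0.5, -1.2]
opening: 0.412
grasp_force: 30.0
```

apply_moves(plan="0 0 0 0 0 0;0 0 0 0 0 0;0 0 0 0 0 0")

```text
time_s: 16.5
position: [0.5917, -0.0203, 0.1349]
tcp_rot: [[-0.142, 0.99, -0.001], [0.99, 0.142, 0.0], [0.0, -0.001, -1.0]]
force: [-0.7, -0.8, -1.6]
opening: 0.41
grasp_force: 30.0
```

```bash
python3 -c "
from h import *
go(.592,-.021,.105,8)"
```

```text
t 16.5 p [ 0.5917 -0.0203  0.1349] yaw 8.14 tilt z [-0.0006  0.0001] shift [-0.014  0.004  0.599] turn 0.0004 F [-0.7 -0.8 -1.6] op 35.7 g 30.0
```

apply_moves(plan="-0.01 0 0.1 0 0 0.0004;0 0 0.15 0 0 0;0 0 0.15 0 0 0;0 0 0.15 0 0 0;0 0 0.15 0 0 0;0 0 0.1 0 0 0;0 0 0 0 0 0;0 0 0 0 0 0")

```text
time_s: 17.17
position: [0.5925, -0.0211, 0.0942]
tcp_rot: [[-0.139, 0.99, -0.001], [0.99, 0.139, 0.0], [0.0, -0.001, -1.0]]
force: [0.4, -0.2, -2.1]
opening: 0.412
grasp_force: 30.0
```

```bash
python3 -c "
from h import *
go(.592,-.021,.04,8);print(bot.read_state()['moment'])"
```

```text
t 17.17 p [ 0.5925 -0.0211  0.0942] yaw 7.99 tilt z [-0.0009  0.0002] shift [ 0.004 -0.009  1.084] turn -0.0 F [ 0.4 -0.2 -2.1] op 35.9 g 30.0
[-0.06540262 -0.05721707  0.02798601]
```

apply_moves(plan="0 0 0.16 0 0 0;0 0 0.16 0 0 0;0 0 0.16 0 0 0;0 0 0.16 0 0 0;0 0 0.16 0 0 0;0 0 0.12 0 0 0;0 0 0.06 0 0 0;0 0 0 0 0 0;0 0 0 0 0 0;0 0 0 0 0 0")

```text
time_s: 18.0
position: [0.5925, -0.0212, 0.0459]
tcp_rot: [[-0.139, 0.99, -0.0], [0.99, 0.139, -0.0], [0.0, -0.0, -1.0]]
force: [-1.1, 0.2, -1.2]
opening: 0.412
grasp_force: 30.0
```

apply_moves(plan="0 0 0.03 0 0 0;0 0 0.02 0 0 0;0 0 0.02 0 0 0;0 0 0 0 0 0;0 0 0 0 0 0;0 0 0 0 0 0")

```text
time_s: 18.5
position: [0.5925, -0.0212, 0.0423]
tcp_rot: [[-0.139, 0.99, -0.0], [0.99, 0.139, -0.0], [0.0, -0.0, -1.0]]
force: [0.4, -0.1, -1.4]
opening: 0.412
grasp_force: 30.0
```

```bash
python3 -c "
from h import *
go(.592,-.021,.04,8);print(bot.read_state()['moment'])"
```

```text
t 18.5 p [ 0.5925 -0.0212  0.0423] yaw 7.99 tilt z [-0.0002 -0.    ] shift [ 0.005 -0.01   0.047] turn -0.0 F [ 0.4 -0.1 -1.4] op 35.8 g 30.0
[-0.05732963  0.04568929 -0.00583745]
```

apply_moves(plan="0 0 0.02 0 0 0;0 0 0.015 0 0 0;0 0 0.01 0 0 0;0 0 0 0 0 0;0 0 0 0 0 0")

```text
time_s: 18.92
position: [0.5926, -0.0212, 0.04]
tcp_rot: [[-0.139, 0.99, -0.0], [0.99, 0.139, 0.0], [0.0, -0.0, -1.0]]
force: [-0.7, 0.4, -1.5]
opening: 0.409
grasp_force: 30.0
```

apply_moves(plan="0 0 0.015 0 0 0;0 0 0 0 0 0;0 0 0 0 0 0;0 0 0 0 0 0")

```text
time_s: 19.25
position: [0.5926, -0.0212, 0.0399]
tcp_rot: [[-0.139, 0.99, 0.0], [0.99, 0.139, -0.0], [-0.0, 0.0, -1.0]]
force: [-2.4, 0.3, 6.2]
opening: 0.41
grasp_force: 30.0
```

apply_moves(plan="0 0 0 0 0 0;0 0 0 0 0 0;0 0 0 0 0 0;0 0 0 0 0 0;0 0 -0.3 0 0 0;0 0 -0.6 0 0 0;0 0 -0.75 0 0 0;0 0 -0.75 0 0 0;0 0 -0.6 0 0 -0.009;0 0 0 0 0 -0.009", gripper=0.5)

```text
time_s: 20.08
position: [0.597, -0.022, 0.1962]
tcp_rot: [[-0.253, 0.967, 0.013], [0.968, 0.253, -0.003], [-0.006, 0.012, -1.0]]
force: [0.1, -0.3, -0.8]
opening: 0.747
grasp_force: 0.0
```

```bash
python3 -c "
from h import *
go(.4133,.2847,.13,14.5)"
```

```text
t 20.08 p [ 0.597  -0.022   0.1962] yaw 14.64 tilt z [ 0.0134 -0.0029] shift [ 6.859 -2.021  1.323] turn 0.0004 F [ 0.1 -0.3 -0.8] op 65.0 g 0.0
```

apply_moves(plan="0.76 -0.22 0 0 0 0.0004;0.76 -0.22 0 0 0 0;0.76 -0.22 0 0 0 0;0.76 -0.22 0 0 0 0;0.76 -0.22 0 0 0 0;0.76 -0.22 0 0 0 0;0.76 -0.22 0 0 0 0;0.76 -0.22 0.2 0 0 0;0.76 -0.22 0.4 0 0 0;0 0 0.4 0 0 0", gripper=0)

```text
time_s: 20.92
position: [0.4096, 0.2884, 0.1407]
tcp_rot: [[-0.253, 0.967, 0.0], [0.967, 0.253, 0.002], [0.002, 0.001, -1.0]]
force: [0.7, -1.1, 0.0]
opening: 0.499
grasp_force: 0.0
```

apply_moves(plan="0 0 0.6 0 0 0;0 0 0 0 0 0;0 0 0 0 0 0;0 0 0 0 0 0;0 0 0 0 0 0;0 0 0 0 0 0")

```text
time_s: 21.42
position: [0.4145, 0.2836, 0.112]
tcp_rot: [[-0.246, 0.969, 0.003], [0.969, 0.246, 0.001], [0.0, 0.003, -1.0]]
force: [-0.4, 0.9, 0.5]
opening: 0.501
grasp_force: 0.0
```

```bash
python3 -c "
from h import *
go(.4133,.2847,.0135,14.5)"
```

```text
t 21.42 p [0.4145 0.2836 0.112 ] yaw 14.27 tilt z [0.0029 0.0012] shift [ 0.028 -0.018  1.969] turn -0.0007 F [-0.4  0.9  0.5] op 43.6 g 0.0
```

apply_moves(plan="0.02 -0.018 0.3 0 0 -0.0005;0 0 0.45 0 0 0;0 0 0.45 0 0 0;0 0 0.4 0 0 0;0 0 0.25 0 0 0;0 0 0.12 0 0 0;0 0 0 0 0 0;0 0 0 0 0 0;0 0 0 0 0 0;0 0 0 0 0 0")

```text
time_s: 22.25
position: [0.4128, 0.2846, 0.0131]
tcp_rot: [[-0.25, 0.968, 0.002], [0.968, 0.25, 0.001], [0.0, 0.002, -1.0]]
force: [0.2, -0.2, -0.4]
opening: 0.5
grasp_force: 0.0
```

apply_moves(plan="0 0 0 0 0 0;0 0 0 0 0 0;0 0 0 0 0 0;0 0 0 0 0 0;0 0 0 0 0 0;0 0 0 0 0 0;0 0 0 0 0 0;0 0 0 0 0 0", gripper=-1)

```text
time_s: 22.92
position: [0.4123, 0.2844, 0.012]
tcp_rot: [[-0.25, 0.968, 0.0], [0.968, 0.25, 0.0], [0.0, 0.0, -1.0]]
force: [0.8, -0.6, 0.9]
opening: 0.09
grasp_force: 30.0
```

Run:
```python
from h import *
go(.4133,.2847,.0135,14.5)
im=capture('top');h=cv2.cvtColor(im,cv2.COLOR_RGB2HSV).astype(int);
print('large',quad('top',masks(im)['wood'],.044,roi=(285,150,370,245)))
```

```text
t 22.92 p [0.4123 0.2844 0.012 ] yaw 14.5 tilt z [0.0005 0.0002] shift [ 0.001  0.021 -0.03 ] turn 0.0 F [ 0.8 -0.6  0.9] op 7.8 g 30.0
large (array([591. , -19.7]), array([170.1, 169.1]), 8.19)
```

apply_moves(plan="0 0 -0.1 0 0 0;0 0 -0.3 0 0 0;0 0 -0.5 0 0 0;0 0 -0.5 0 0 0;0 0 -0.5 0 0 0;0 0 -0.35 0 0 0.006;0 0 0 0 0 0.006;0 0 0 0 0 0.006;0 0 0 0 0 0;0 0 0 0 0 0")

```text
time_s: 23.8
position: [0.4114, 0.2841, 0.1246]
tcp_rot: [[-0.141, 0.99, -0.001], [0.99, 0.141, -0.0], [-0.0, -0.001, -1.0]]
force: [-0.5, 0.1, -1.0]
opening: 0.094
grasp_force: 30.0
```

```bash
python3 -c "
from h import *
go(.5365,-.0288,.125,8)"
```

```text
t 23.8 p [0.4114 0.2841 0.1246] yaw 8.09 tilt z [-0.0008 -0.0003] shift [-6.546  1.606 -0.008] turn 0.0002 F [-0.5  0.1 -1. ] op 8.2 g 30.0
```

apply_moves(plan="-0.25 0.06 0 0 0 0;-0.5 0.12 0 0 0 0;-0.7 0.17 0 0 0 0;-0.7 0.17 0 0 0 0;-0.7 0.17 0 0 0 0;-0.7 0.17 0 0 0 0;-0.7 0.17 0 0 0 0;-0.7 0.17 0 0 0 0;-0.7 0.17 0 0 0 0;-0.5 0.12 0 0 0 0")

```text
time_s: 24.63
position: [0.5297, -0.0128, 0.1242]
tcp_rot: [[-0.139, 0.99, 0.0], [0.99, 0.139, -0.001], [-0.001, 0.0, -1.0]]
force: [0.8, -0.2, -0.7]
opening: 0.092
grasp_force: 30.0
```

apply_moves(plan="-0.28 0.08 0 0 0 0;-0.12 0.04 0 0 0 0;0 0 0 0 0 0;0 0 0 0 0 0;0 0 0 0 0 0;0 0 0 0 0 0;0 0 0 0 0 0;0 0 0 0 0 0;0 0 0 0 0 0")

```text
time_s: 25.38
position: [0.5373, -0.0281, 0.1246]
tcp_rot: [[-0.141, 0.99, -0.0], [0.99, 0.141, 0.0], [0.0, -0.0, -1.0]]
force: [-0.5, 0.3, -1.0]
opening: 0.09
grasp_force: 30.0
```

Run:
```python
from h import *
go(.5365,-.0288,.125,8)
s,im=snap('w5');h=cv2.cvtColor(im,cv2.COLOR_RGB2HSV).astype(int)
z=s['position'][2]-.004;c=proj('wrist',[.592,-.021,z],s)[0];print(c)
m=((h[...,1]<60)&(h[...,2]>60));x,y=c.astype(int)
for r in range(y-26,y+30,2): print(r,''.join('#' if v else '.' for v in m[r,x-32:x+34]))
print('x0',x-32)
```

```text
t 25.38 p [ 0.5373 -0.0281  0.1246] yaw 8.08 tilt z [-0.0001  0.0001] shift [-0.012 -0.018 -0.009] turn 0.0002 F [-0.5  0.3 -1. ] op 7.8 g 30.0
[409.06628754 241.12295938]
215 ..................................................................
217 ..................................................................
219 ................#########################################.........
221 .............#############################################........
223 .............#############################################........
225 .............########################................#####........
227 .............########################...............#####.........
229 ............#########################...............#####.........
231 .............####........######...................................
233 ..................................................................
235 ..................................................................
237 ..................................................................
239 ..................................................................
241 .
[... 366 characters left out ...]
......................................................
253 ..................................................................
255 ..................................................................
257 ..................................................................
259 ..................................................................
261 ..................................................................
263 ..................................................................
265 ..................................................................
267 ..................................................................
269 ..................................................................
x0 377
```

Run:
```python
from h import *
s,im=load('w5');z=s['position'][2]-.004
w=onz('wrist',[[389.7,219.3],[435,219.3]],z,s)[:,:2]*1000
v=s['tcp_rot'][:2,0];print(w,np.linalg.norm(w[1]-w[0]),w.mean(0)-14*v)
```

```text
[[576.81789657  -8.83241115]
 [605.12631071  -5.22798607]] 28.5369618501267 [592.94092189 -20.89106993]
```

apply_moves(plan="-0.01 -0.01 0.08 0 0 0;0 0 0.12 0 0 0;0 0 0.12 0 0 0;0 0 0.12 0 0 0;0 0 0.1 0 0 0;0 0 0.05 0 0 0;0 0 0 0 0 0;0 0 0 0 0 0;0 0 0 0 0 0")

```text
time_s: 26.18
position: [0.537, -0.0293, 0.095]
tcp_rot: [[-0.14, 0.99, -0.0], [0.99, 0.14, -0.0], [-0.0, -0.0, -1.0]]
force: [-1.1, -0.4, -1.4]
opening: 0.091
grasp_force: 30.0
```

```bash
python3 -c "
from h import *
go(.5365,-.0288,.084,8);print(bot.read_state()['moment'])"
```

```text
t 26.18 p [ 0.537  -0.0293  0.095 ] yaw 8.03 tilt z [-0.0002 -0.    ] shift [ 0.011 -0.009  0.221] turn 0.0001 F [-1.1 -0.4 -1.4] op 7.9 g 30.0
[-0.10940474  0.15603808 -0.01222426]
```

apply_moves(plan="0 0 0.06 0 0 0;0 0 0.06 0 0 0;0 0 0.04 0 0 0;0 0 0.02 0 0 0;0 0 0 0 0 0;0 0 0 0 0 0;0 0 0 0 0 0")

```text
time_s: 26.77
position: [0.5371, -0.0293, 0.086]
tcp_rot: [[-0.14, 0.99, -0.0], [0.99, 0.14, 0.0], [0.0, -0.0, -1.0]]
force: [-0.4, -0.7, -1.2]
opening: 0.09
grasp_force: 30.0
```

apply_moves(plan="0 0 0.02 0 0 0;0 0 0.015 0 0 0;0 0 0 0 0 0;0 0 0 0 0 0;0 0 0 0 0 0")

```text
time_s: 27.18
position: [0.537, -0.0293, 0.0842]
tcp_rot: [[-0.14, 0.99, -0.0], [0.99, 0.14, -0.0], [0.0, -0.0, -1.0]]
force: [0.3, 0.6, -0.7]
opening: 0.088
grasp_force: 30.0
```

```bash
python3 -c "
from h import *
go(.5365,-.0288,.084,8);print(bot.read_state()['moment'])"
```

```text
t 27.18 p [ 0.537  -0.0293  0.0842] yaw 8.02 tilt z [-0. -0.] shift [ 0.011 -0.009  0.005] turn 0.0001 F [ 0.3  0.6 -0.7] op 7.6 g 30.0
[-0.08682778  0.05753667  0.04264373]
```

apply_moves(plan="0 0 0.01 0 0 0;0 0 0.01 0 0 0;0 0 0 0 0 0;0 0 0 0 0 0;0 0 0 0 0 0")

```text
time_s: 27.6
position: [0.537, -0.0293, 0.0838]
tcp_rot: [[-0.14, 0.99, 0.0], [0.99, 0.14, -0.0], [-0.0, 0.0, -1.0]]
force: [-2.4, 0.9, 5.2]
opening: 0.089
grasp_force: 30.0
```

apply_moves(plan="0 0 0 0 0 0;0 0 0 0 0 0;0 0 0 0 0 0;0 0 0 0 0 0;0 0 -0.2 0 0 0;0 0 -0.5 0 0 0;0 0 -0.75 0 0 0;0 0 -0.75 0 0 0;0 0 -0.5 0 0 0;0 0 0 0 0 0", gripper=0)

```text
time_s: 28.43
position: [0.5409, -0.0301, 0.2247]
tcp_rot: [[-0.14, 0.99, 0.013], [0.99, 0.14, -0.003], [-0.005, 0.012, -1.0]]
force: [1.0, -0.3, 0.2]
opening: 0.498
grasp_force: 0.0
```

apply_moves(plan="-0.4 -0.4 0 0 0 0;-0.6 -0.4 0 0 0 0;-0.6 -0.4 0 0 0 0;-0.6 -0.4 0 0 0 0;-0.6 -0.4 0 0 0 0;-0.6 -0.4 0 0 0 0;0 0 0 0 0 0;0 0 0 0 0 0;0 0 0 0 0 0;0 0 0 0 0 0")

```text
time_s: 29.27
position: [0.442, -0.2131, 0.218]
tcp_rot: [[-0.141, 0.99, -0.001], [0.99, 0.141, 0.001], [0.001, -0.0, -1.0]]
force: [0.1, -0.2, -0.2]
opening: 0.504
grasp_force: 0.0
```

Run:
```python
from h import *
st=bot.read_state();print(st['time_s'],st['position'],st['force'])
im=capture('top');m=masks(im)['wood']
print('large',quad('top',m,.044,roi=(285,150,370,245)))
s,w=snap('w6');h=cv2.cvtColor(w,cv2.COLOR_RGB2HSV).astype(int)
c=proj('wrist',[.592,-.021,.104],s)[0];print(c)
# project expected rim corners: small (z .104) and large (z .044), compare with edges in side view
a=np.radians(8);u=np.array([np.cos(a),np.sin(a)]);v=np.array([-u[1],u[0]])
def cor(k,z):return np.array([[*(np.array([.592,-.021])+k*(i*u+j*v)),z] for i,j in((-1,-1),(1,-1),(1,1),(-1,1))])
sd=capture('side');cv2.imwrite('pics/s3.png',sd[:,:,::-1]);cv2.imwrite('pics/t3.png',im[:,:,::-1])
ms=masks(sd)['wood'].astype(np.uint8);r=np.zeros_like(ms);r[120:290,230:420]=ms[120:290,230:420]
cs,_=cv2.findContours(r,cv2.RETR_EXTERNAL,cv2.CHAIN_APPROX_NONE)
P=np.vstack([c[:,0] for c in cs if cv2.contourArea(c)>60])
for nm,k,z in(('S',.06,.104),('S',.06,.072),('L',.085,.044),('L',.085,.012)):
    q=proj('side',cor(k,z));print(nm,z,[(tuple(a.round(1)),tuple(P[np.argmin(((P-a)**2).sum(1))]),round(float(np.sqrt(((P-a)**2).sum(1).min())),1)) for a in q])
```

```text
29.2667 [ 0.44203951 -0.21306209  0.21801828] [ 0.10851561 -0.16523312 -0.21341153]
large (array([591. , -19.8]), array([170.1, 169.1]), 8.19)
[494.82224316  29.56877275]
S 0.104 [((np.float64(314.6), np.float64(210.1)), (np.int32(315), np.int32(210)), 0.5), ((np.float64(361.5), np.float64(200.1)), (np.int32(361), np.int32(200)), 0.5), ((np.float64(342.8), np.float64(177.5)), (np.int32(343), np.int32(179)), 1.5), ((np.float64(299.2), np.float64(186.0)), (np.int32(301), np.int32(187)), 2.1)]
S 0.072 [((np.float64(314.9), np.float64(221.3)), (np.int32(316), np.int32(221)), 1.1), ((np.float64(361.2), np.float64(211.2)), (np.int32(361), np.int32(211)), 0.2), ((np.float64(342.8), np.float64(188.0)), (np.int32(347), np.int32(183)), 6.5), ((np.float64(299.7), np.float64(196.7)), (np.int32(300), np.int32(201)), 4.3)]
L 0.044 [((np.float64(308.7), np.float64(239.0)), (np.int32(309), np.int32(238)), 1.0), ((np.float64(374.4), np.float64(223.9)), (np.int32(374), np.int32(224)), 0.4), ((np.float64(347.7), np.float64(190.7)), (np.int32(351), np.int32(188)), 4.3), ((np.float64(288.3), np.float64(202.9)), (np.int32(290), np.int32(203)), 1.7)]
L 0.012 [((np.float64(309.1), np.float64(249.7)), (np.int32(310), np.int32(239)), 10.8), ((np.float64(373.9), np.float64(234.5)), (np.int32(371), np.int32(225)), 9.9), ((np.float64(347.6), np.float64(200.6)), (np.int32(348), np.int32(203)), 2.4), ((np.float64(288.9), np.float64(213.0)), (np.int32(293), np.int32(211)), 4.5)]
```

All the visible corners match the home positions and heights to within about 2 px. The L 0.012 and hidden rear corners are either shaded or occluded. I'm handing in.

```bash
python3 -c "
from rig import bot
print(bot.hand_in())"
```

```text
the job is handed in; nothing more can be done
None
```

The stand is assembled in the order asked (large tray, spacer flange-down, small tray), each lowered until contact was felt, and handed in at about 29 s of the 72 s limit. The side-view check put the trays' clearly visible corners within about 2 px of home; the hidden or shaded ones, including the large tray's underside, could not be confirmed this way, and no verdict came back.

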